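Find the full tea canister by its weight and hold it up

TASK

Three identical closed canisters stand on the worktop and only one of them is full: heft them one at a time from left to right, lifting each by its knob a few centimetres clear of the worktop for a moment and setting it gently back, upright, where it stood. Then finish holding up the heaviest one, still and upright, at least 10 cm clear of the worktop, with the other two standing in their places; do not put it down or let go at the end. Leave everything else on the worktop alone.

Things in the scene. Friction and masses are not known exactly. Their poses are not given: they have to be found in the camera images.
- canister_left: the left one of three identical closed round canisters, sea-green with a wooden lid (fixed), 102 mm across, 140 mm tall, standing farthest to the robot's left (largest y). Origin at the centre of its underside, z up. Too wide to grip round its side, so take the knob. One of the three, any of them, is full and weighs 0.6 to 0.8 kg in all; the other two 0.28 to 0.38 kg. Nothing visible tells which.
- left_knob (a point): middle of the round wooden knob on top of the left canister's lid, on its axis, 131 mm above its underside. The knob is about 20 mm across, and stands out of the flat lid top from 123 to 140 mm above the underside.
- left_centre (a point): centre of the left canister, on its axis, half-way up: 70 mm above its underside
- left_floor: inner floor of the left canister, fixed in it, shut in and out of reach: a disc on its axis, origin 3 mm above its underside. The contents stand on it; it is listed only because the judge knows the full canister by the weight on it (0.4 to 1.2 N in the two light ones, 3.7 to 5.1 N in the full one).
- canister_middle: the middle one of three identical closed round canisters, sea-green with a wooden lid (fixed), 102 mm across, 140 mm tall, standing between the other two. Origin at the centre of its underside, z up. Too wide to grip round its side, so take the knob. One of the three, any of them, is full and weighs 0.6 to 0.8 kg in all; the other two 0.28 to 0.38 kg. Nothing visible tells which.
- middle_knob (a point): middle of the round wooden knob on top of the middle canister's lid, on its axis, 131 mm above its underside. The knob is about 20 mm across, and stands out of the flat lid top from 123 to 140 mm above the underside.
- middle_centre (a point): centre of the middle canister, on its axis, half-way up: 70 mm above its underside
- middle_floor: inner floor of the middle canister, fixed in it, shut in and out of reach: a disc on its axis, origin 3 mm above its underside. The contents stand on it; it is listed only because the judge knows the full canister by the weight on it (0.4 to 1.2 N in the two light ones, 3.7 to 5.1 N in the full one).
- canister_right: the right one of three identical closed round canisters, sea-green with a wooden lid (fixed), 102 mm across, 140 mm tall, standing farthest to the robot's right (smallest y). Origin at the centre of its underside, z up. Too wide to grip round its side, so take the knob. One of the three, any of them, is full and weighs 0.6 to 0.8 kg in all; the other two 0.28 to 0.38 kg. Nothing visible tells which.
- right_knob (a point): middle of the round wooden knob on top of the right canister's lid, on its axis, 131 mm above its underside. The knob is about 20 mm across, and stands out of the flat lid top from 123 to 140 mm above the underside.
- right_centre (a point): centre of the right canister, on its axis, half-way up: 70 mm above its underside
- right_floor: inner floor of the right canister, fixed in it, shut in and out of reach: a disc on its axis, origin 3 mm above its underside. The contents stand on it; it is listed only because the judge knows the full canister by the weight on it (0.4 to 1.2 N in the two light ones, 3.7 to 5.1 N in the full one).
- mug: bystander, to be left alone: green mug, 92x132x100 mm, upright; origin at the centre of its underside
- spice_jar: bystander, to be left alone: small glass spice jar with a green cap, 45 mm wide, 97 mm tall; origin at the centre of its underside
- lemon: bystander, to be left alone: yellow lemon, 78x55x56 mm; origin at the centre of its underside
- pepper_mill: bystander, to be left alone: small glass mill with a grey top, 44 mm wide, 90 mm tall; origin at the centre of its underside
- candle: bystander, to be left alone: red tea light in a metal cup, 38 mm wide, 15 mm tall; origin at the centre of its underside
- teaspoon: bystander, to be left alone: metal teaspoon, 132x28x11 mm, lying flat; origin at the centre of its underside

How it is judged (in metres and radians):
On the way, in this order (a step that is already met when the one before it is completed fails the run):
1. the left canister is hefted: held by the fingers at least 15 mm clear of the worktop while the other two stand on it (height (world z) of left_centre above 0.085 m and contact force between canister_left and the fingers above 1 N and height (world z) of each of middle_centre, right_centre below 0.076 m and angle between each of canister_middle, canister_right's own z axis and vertical below 0.1 rad), for 0.2 s.
2. the middle canister is hefted: held by the fingers at least 15 mm clear of the worktop while the other two stand on it (height (world z) of middle_centre above 0.085 m and contact force between canister_middle and the fingers above 1 N and height (world z) of each of left_centre, right_centre below 0.076 m and angle between each of canister_left, canister_right's own z axis and vertical below 0.1 rad), for 0.2 s.
3. the right canister is hefted: held by the fingers at least 15 mm clear of the worktop while the other two stand on it (height (world z) of right_centre above 0.085 m and contact force between canister_right and the fingers above 1 N and height (world z) of each of left_centre, middle_centre below 0.076 m and angle between each of canister_left, canister_middle's own z axis and vertical below 0.1 rad), for 0.2 s.
At the end, for the whole second after the job is handed in: The full canister (its contents press on its inner floor with over 2.2 N) hangs still in the fingers, underside over 90 mm above the worktop, tilted under 0.35 rad. The other two stand upright on the worktop, not touched by the fingers, within 50 mm of where they started (((height (world z) of left_centre above 0.16 m and contact force between canister_left and the fingers above 1 N and (height (world z) of middle_centre below 0.076 m and angle between canister_middle's own z axis and vertical below 0.1 rad) and (height (world z) of right_centre below 0.076 m and angle between canister_right's own z axis and vertical below 0.1 rad) and contact force between left_floor and anything else above 2.2 N and angle between canister_left's own z axis and vertical below 0.35 rad and linear speed of canister_left below 0.05 m/s and distance of each of middle_centre, right_centre from where it was at the start of the episode below 0.05 m and contact force between each of canister_middle, canister_right and the fingers below 0.2 N and contact force between each of canister_middle, canister_right and canister_left below 0.2 N) or (height (world z) of middle_centre above 0.16 m and contact force between canister_middle and the fingers above 1 N and (height (world z) of left_centre below 0.076 m and angle between canister_left's own z axis and vertical below 0.1 rad) and (height (world z) of right_centre below 0.076 m and angle between canister_right's own z axis and vertical below 0.1 rad) and contact force between middle_floor and anything else above 2.2 N and angle between canister_middle's own z axis and vertical below 0.35 rad and linear speed of canister_middle below 0.05 m/s and distance of each of left_centre, right_centre from where it was at the start of the episode below 0.05 m and contact force between each of canister_left, canister_right and the fingers below 0.2 N and contact force between each of canister_left, canister_right and canister_middle below 0.2 N) or (height (world z) of right_centre above 0.16 m and contact force between canister_right and the fingers above 1 N and (height (world z) of left_centre below 0.076 m and angle between canister_left's own z axis and vertical below 0.1 rad) and (height (world z) of middle_centre below 0.076 m and angle between canister_middle's own z axis and vertical below 0.1 rad) and contact force between right_floor and anything else above 2.2 N and angle between canister_right's own z axis and vertical below 0.35 rad and linear speed of canister_right below 0.05 m/s and distance of each of left_centre, middle_centre from where it was at the start of the episode below 0.05 m and contact force between each of canister_left, canister_middle and the fingers below 0.2 N and contact force between each of canister_left, canister_middle and canister_right below 0.2 N))); the arm keeps its last pose, push and grip.
It fails at once if the left canister is dropped (falls freely faster than 0.4 m/s) or tipped over (more than 0.8 rad) ((linear speed of canister_left above 0.4 m/s and contact force between canister_left and the fingers below 0.3 N) or angle between canister_left's own z axis and vertical above 0.8 rad).
It fails at once if the middle canister is dropped (falls freely faster than 0.4 m/s) or tipped over (more than 0.8 rad) ((linear speed of canister_middle above 0.4 m/s and contact force between canister_middle and the fingers below 0.3 N) or angle between canister_middle's own z axis and vertical above 0.8 rad).
It fails at once if the right canister is dropped (falls freely faster than 0.4 m/s) or tipped over (more than 0.8 rad) ((linear speed of canister_right above 0.4 m/s and contact force between canister_right and the fingers below 0.3 N) or angle between canister_right's own z axis and vertical above 0.8 rad).
It fails at once if a bystander is moved by more than 40 mm (distance of any of mug, spice_jar, lemon, pepper_mill, candle, teaspoon from where it was at the start of the episode above 0.04 m).
It also fails if it takes over 72 s, if anything falls off the work surface, if the arm or the gripper's body presses on something with over 40 N, if the wrist force passes 120 N, or if a joint passes its speed limit or range.

ROBOT

A 6-joint arm with a two-finger parallel gripper is mounted at the origin on a cart in front of the work surface, level with it; the furniture and walls round the work are solid. World frame = base frame: x ahead of the robot, y to its left, z up, the work surface at z = 0. Lengths are in mm, angles in rad, forces in N, time in s.
With the tool pointing down it reaches from about 350 to 975 mm from the base axis. Payload 4.9 kg.
Tool frame: the origin (TCP) lies midway between the tips of the shut fingers; the grasp point (between the pads) lies 19 mm behind it; z points along the fingers, y is the line along which they close (so a half turn about z gives the same grasp; the last joint's range is limited). The gripper opens to 85 mm and grips with 20 to 120 N. Pads are 22 mm wide; open, the fingers measure 114 mm over their backs; the gripper's body (76 mm by 85 mm) begins 54 mm behind the grasp point. The pads swing forward as they close: fully open they stand 13 mm farther back than shut.
Start: joints at [1.136, 0.053, 1.613, -0, 1.476, -0.119], TCP at [194.1, 594.076, 194.704] pointing down, gripper open.
Joint ranges: [-3.01, 3.01], [-1.01, 2.22], [0.06, 2.58], [-1.02, 4.17], [0.09, 2.62], [-3.14, 3.14]. Speed limits (rad/s): [2.57, 2.57, 3.14, 3.14, 3.14, 3.14].

INTERFACE

Orientations are given as a 3x3 rotation matrix whose columns are the frame's x, y, z axes.
In Python, from bench import bot, cams, workorder gives the robot as it stands.
- The arm moves only by the shell command python3 -m inch 'ROWS' [FORCE]. ROWS is text: rows parted by semicolons, each of 5 numbers parted by spaces: the finger opening in mm, from 0 to 85.4, then the shift along the world's x, y, z in mm, then the turn about the world's z in rad. A call has 1 to 20 rows; each row shifts and turns the commanded pose from where the row before left it; what a row does not reach is not made up. A row lasts 1/8 s, in which the tool goes at most 62.5 mm and 10.7 degrees, less where a joint would pass 70% of its speed; a pose out of reach is approached as far as the arm can. A call is refused whole if a number of a shift passes 62.5 or a number of a turn 0.188, either way. A call with a gripper value outside its range is refused whole. The fingers move at their own pace and stop on an object; FORCE is the grip in N (left out, the last holds). Time passes only in rows, so rows that do not move let the fingers close. It gives the time, the measured TCP pose, the force, the opening and the grip force at its end, in the units of the state.
- bot.read_state(): the state, without advancing time (a new reading comes with each control period).
- cams.get_image(name): name is "scene" or "top"; returns a dict with "img" (480x640x3 uint8, red, green, blue), "fx", "fy", "cx", "cy" (pixels), "world_from_camera" (4x4, takes a point from camera to world coordinates). Camera axes: x right, y down, z forward; pixel columns grow to the right and rows downward; lengths in mm; the calibration is good to about 2 mm. A picture is of the moment at which its call begins. There is no depth.
- workorder.close_job(): hands the job in; it is judged then, once.
The state is a dict: "time": time; "joints": joint angles; "joint_vel": joint speeds; "tau": joint torques, N m; "eef_pos": TCP position; "tool_rot": TCP orientation; "contact_force": force on the tool from outside, world axes, zero at the start; "torque": the same for the moment, N m; "finger_gap": finger opening in mm; "finger_force": force on a finger pad.
Only numpy, scipy, OpenCV 4.12 (cv2) and the standard library are available. Lean on these libraries where they do the work, as an engineer would, in place of code of your own. Each camera call takes 0.05 s, during which the arm holds its last target. There are 200 camera calls.

## Working session

There is one attempt and no reset: what is moved stays moved. The work goes in short steps, Python scripts to look and compute and a shell command to move; the robot and the scene stay as the last step left them, time stands still between calls to the robot, and variables do not carry over. Pictures are saved under pics/ and viewed, at most 10 in all, crops included, and the job is handed in when it is done.

```bash
mkdir -p pics; python3 - <<'E'
from bench import bot,cams
import cv2,numpy as np
for n in("scene","top"):
    d=cams.get_image(n); cv2.imwrite(f"pics/{n}0.png",d["img"][:,:,::-1]); print(n,d["fx"],d["cx"],d["cy"],np.round(d["world_from_camera"],3).tolist())
s=bot.read_state();print(s)
E
```

```text
scene 601.2716349534329 329.20455440017594 239.6575833661457 [[-0.198, -0.673, 0.713, -454.861], [-0.98, 0.14, -0.14, 238.506], [-0.006, -0.727, -0.687, 1136.569], [0.0, 0.0, 0.0, 1.0]]
top 568.9034162257293 323.87309085076066 236.34224502861665 [[-0.007, -0.99, 0.144, 420.969], [-1.0, 0.006, -0.009, 16.054], [0.008, -0.144, -0.99, 1360.701], [0.0, 0.0, 0.0, 1.0]]
{'time': 0.1, 'joints': array([ 1.13601117e+00,  5.33202392e-02,  1.61417068e+00,  1.43840845e-05,
        1.47599634e+00, -1.18991108e-01]), 'joint_vel': array([ 0.0004079 , -0.00072215, -0.00376089, -0.00012256,  0.002676  ,
       -0.0002198 ]), 'tau': array([ 3.13040482e-04, -3.94905603e+01, -3.71361780e+01, -1.29383898e-04,
        3.93668481e-03,  8.91059301e-06]), 'eef_pos': array([193.82687903, 593.51525484, 193.55944157]), 'tool_rot': array([[-9.50549545e-01,  3.10571901e-01, -8.11020924e-04],
       [ 3.10572867e-01,  9.50548032e-01, -1.71229309e-03],
       [ 2.39124226e-04, -1.87950051e-03, -9.99998205e-01]]), 'contact_force': array([-0.0099699 , -0.41367694, -0.07691678]), 'torque': array([ 0.00865666, -0.01460869, -0.00024496]), 'finger_force': 0.0, 'finger_gap': 85.42934291787994}
```

View pics/top0.png

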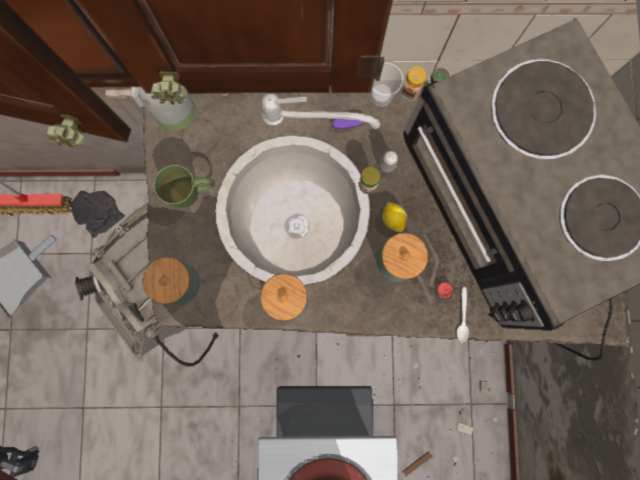

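View pics/scene0.png

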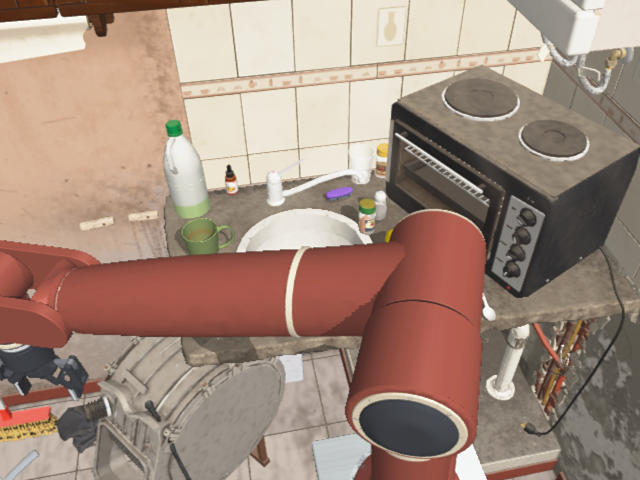

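The top view shows the three wooden lids: left near (166,281), middle near (284,297), right near (404,257). The gripper is off at bottom-left, and the scene view is blocked by the arm.

```bash
cat > h.py <<'E'
from bench import bot,cams
import cv2,numpy as np
def ray(d,u,v,z):
    T=np.array(d["world_from_camera"]);r=T[:3,:3]@[(u-d["cx"])/d["fx"],(v-d["cy"])/d["fy"],1];o=T[:3,3]
    return o+r*(z-o[2])/r[2]
def lids(d,wins):
    hsv=cv2.cvtColor(d["img"],cv2.COLOR_RGB2HSV); m=cv2.inRange(hsv,(5,100,90),(18,255,255)); out=[]
    for (u,v) in wins:
        w=np.zeros_like(m);w[v-32:v+32,u-32:u+32]=m[v-32:v+32,u-32:u+32]
        w=cv2.morphologyEx(w,cv2.MORPH_CLOSE,np.ones((7,7)));w=cv2.morphologyEx(w,cv2.MORPH_OPEN,np.ones((7,7)))
        c=max(cv2.findContours(w,0,1)[0],key=cv2.contourArea);c=cv2.convexHull(c);e=cv2.fitEllipse(c)
        out.append((e,ray(d,*e[0],123)))
    return out
E
python3 - <<'E'
from h import *
d=cams.get_image("top")
for e,p in lids(d,[(166,281),(284,297),(404,257)]):
    print(np.round(e[0],1),np.round(e[1],1),np.round(p,1),"diam",e[1][1]/d["fx"]*1238, "r",np.hypot(*p[:2]))
cs=[cv2.resize(d["img"][v-40:v+40,u-40:u+40,::-1],(260,260),interpolation=2) for u,v in[(166,281),(284,297),(404,257)]]
cv2.imwrite("pics/c1.png",np.hstack(cs))
for n,u,v in(("lemon",395,218),("oven low corner",490,320),("edge",284,330),("sink",217,215)):print(n,ray(d,u,v,0).round())
E
```

```text
[165.9 280. ] [45.7 47.5] [506.9 348.5 123. ] diam 103.42408962771086 r 615.1526776299677
[283.3 296.7] [46.4 47.3] [469.3  93.8 123. ] diam 102.87401725972875 r 478.55097340297357
[404.6 255.4] [46.1 47.4] [ 557.3 -171.4  123. ] diam 103.05921758765463 r 583.0988733576415
lemon [ 663. -169.    0.]
oven low corner [ 416. -389.    0.]
edge [396. 100.   0.]
sink [672. 263.   0.]
```

View pics/c1.png

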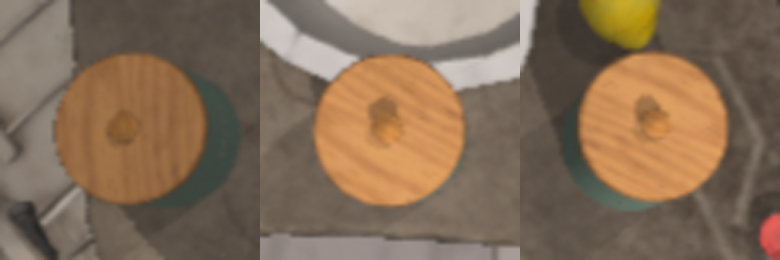

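The crops confirm each knob sits at the centre of its lid (103 mm across, correct). Positions: left (507,348), middle (469,94), right (557,-171). I'll go over the left one.

```bash
python3 -m inch '50 39 -31 0 0;50 39 -31 0 0;50 39 -31 0 0;50 39 -31 0 0;50 39 -31 0 0;50 39 -31 0 0;50 39 -30 0 0;50 40 -29 0 0;50 0 0 -15 0;50 0 0 -15 0;50 0 0 0 0;50 0 0 0 0' 40; python3 - <<'E'
from h import *
s=bot.read_state();print(s["eef_pos"],s["tool_rot"].round(3).tolist())
d=cams.get_image("scene");cv2.imwrite("pics/s1.png",d["img"][:,:,::-1])
E
```

```text
time: 1.65
eef_pos: [506.2, 349.9, 164.6]
tool_rot: [[-0.951, 0.309, -0.0], [0.309, 0.951, -0.0], [0.0, -0.0, -1.0]]
contact_force: [0.6, 0.4, 1.0]
finger_gap: 50.1
finger_force: 0.0
[506.21350684 349.86050978 164.58713637] [[-0.951, 0.309, -0.0], [0.309, 0.951, -0.0], [0.0, -0.0, -1.0]]
```

View pics/s1.png

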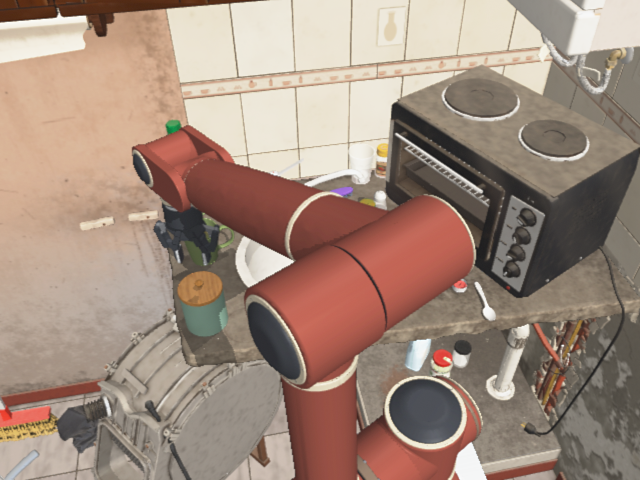

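The scene view shows the left canister's lid at about (201,288), with the fingertips around (190–210,255). I'll check this view against the top view before going down.

```bash
python3 - <<'E'
from h import *
d=cams.get_image("scene")
T=np.array(d["world_from_camera"])
(e,p),=lids(d,[(201,290)]);print(e,p)
for q in((506.2,349.9,164.6),(506,349,123)):
    c=np.linalg.inv(T)@[*q,1];print(c[0]/c[2]*d["fx"]+d["cx"],c[1]/c[2]*d["fy"]+d["cy"])
E
```

```text
((199.553955078125, 288.1971130371094), (34.392059326171875, 46.143253326416016), 77.0439682006836) [500.39984952 351.67830512 123.        ]
197.35815454568174 273.6212862572503
200.63599764210156 286.2186639856129
```

Views agree to within a few mm. I'll descend and close.

```bash
python3 -m inch '50 -1 0 -13 0;50 0 0 -13 0;50 0 0 -8 0;50 0 0 -4 0;50 0 0 0 0;50 0 0 0 0' 40;  python3 -m inch '0 0 0 0 0;0 0 0 0 0;0 0 0 0 0;0 0 0 0 0;0 0 0 0 0;0 0 0 0 0' 50
```

```text
time: 2.5
eef_pos: [506.5, 349.2, 127.2]
tool_rot: [[-0.951, 0.311, 0.001], [0.311, 0.951, 0.0], [-0.001, 0.001, -1.0]]
contact_force: [-0.3, 0.4, 0.5]
finger_gap: 50.0
finger_force: 0.0
time: 3.25
eef_pos: [506.1, 349.1, 126.7]
tool_rot: [[-0.951, 0.311, -0.0], [0.311, 0.951, 0.0], [0.0, 0.0, -1.0]]
contact_force: [-0.1, 0.3, -0.4]
finger_gap: -0.3
finger_force: 0.0
```

```bash
python3 - <<'E'
from h import *
a=cams.get_image("scene")["img"][170:370,100:300,::-1];b=cams.get_image("top")["img"][200:360,90:250,::-1]
cv2.imwrite("pics/m1.png",np.hstack([cv2.resize(a,(400,400),interpolation=2),cv2.resize(b,(400,400),interpolation=2)]))
E
```

```text
(no output)
```

View pics/m1.png

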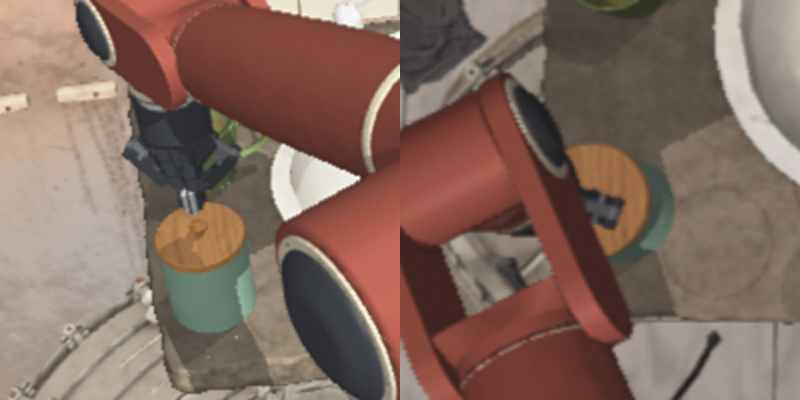

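Scene: knob at about (199,284), closed fingertips ending around (197,275), which is either behind or above the knob. I'll zoom in to tell.

```bash
python3 - <<'E'
from h import *
d=cams.get_image("scene");T=np.array(d["world_from_camera"])
a=d["img"][230:310,150:250,::-1].copy();a=cv2.resize(a,(800,600) if 0 else (750,600),interpolation=2)
def pr(q):
    c=np.linalg.inv(T)@[*q,1];return c[0]/c[2]*d["fx"]+d["cx"],c[1]/c[2]*d["fy"]+d["cy"]
for q,col in(((506.1,349.1,126.7),(0,0,255)),((506,349,140),(255,0,0)),((506,349,160),(0,255,0))):
    u,v=pr(q);print(u,v);cv2.circle(a,(int((u-150)*7.5),int((v-230)*7.5)),4,col,-1)
cv2.imwrite("pics/m2.png",a)
print(bot.read_state()["joints"])
E
```

```text
200.33950021864305 285.094601820603
199.4797527226667 281.1365706336441
198.0936733828926 275.0442761036842
[ 4.82813884e-01  7.88801454e-02  1.70114250e+00 -2.62987287e-05
  1.36156495e+00 -7.72146218e-01]
```

View pics/m2.png

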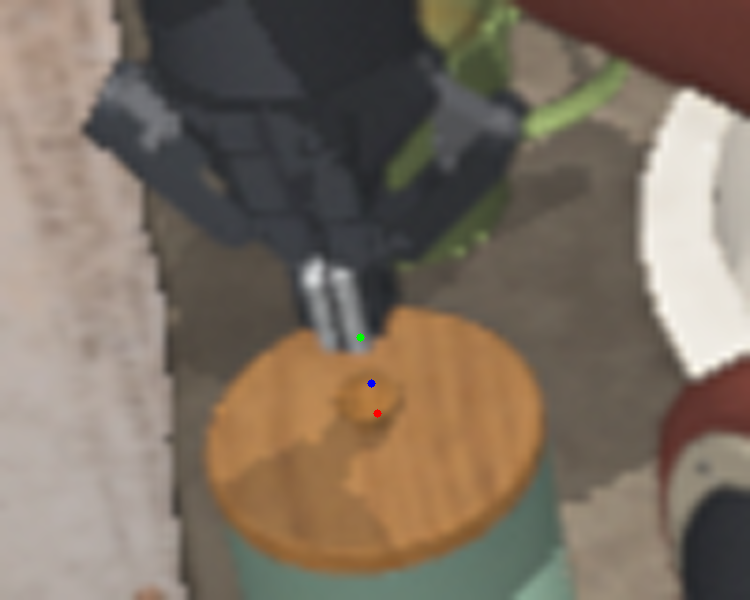

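```bash
python3 - <<'E'
from h import *
d=cams.get_image("top");T=np.array(d["world_from_camera"])
a=cv2.resize(d["img"][245:325,125:225,::-1],(750,600),interpolation=2)
s=cams.get_image("scene")
for z,col in((127,(0,0,255)),(140,(0,255,255)),(155,(0,255,0)),(165,(255,0,0))):
    q=ray(s,196,277,z);c=np.linalg.inv(T)@[*q,1];u,v=c[0]/c[2]*d["fx"]+d["cx"],c[1]/c[2]*d["fy"]+d["cy"]
    print(q.round(),u,v);cv2.circle(a,(int((u-125)*7.5),int((v-245)*7.5)),4,col,-1)
cv2.imwrite("pics/m3.png",a)
E
```

```text
[533. 358. 127.] 161.56731888550937 267.7972519090739
[520. 356. 140.] 160.41888744077903 273.17465687986964
[506. 354. 155.] 159.05893068979336 279.5425060243474
[496. 353. 165.] 158.13080550373152 283.8883509695991
```

View pics/m3.png

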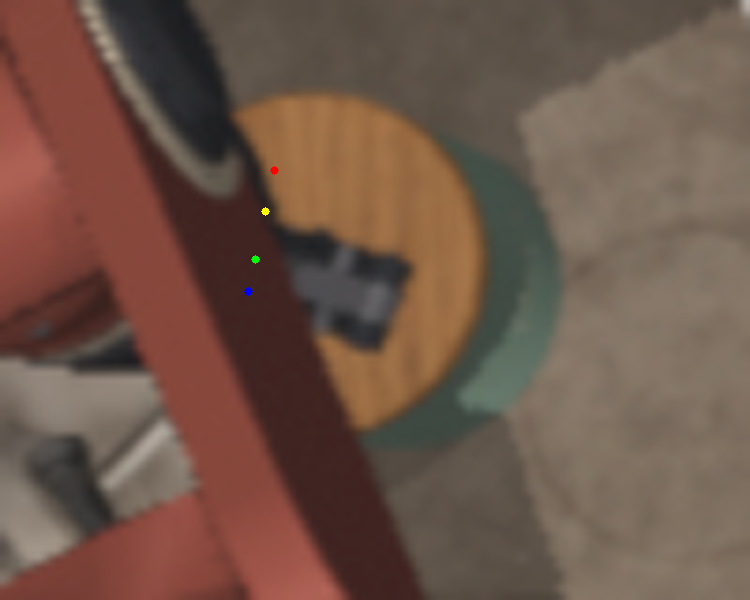

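The red point (tip at z=127) would fall on bare lid, so the tips can't be there. The finger line passes through the green point (506,354,155). The real tips are therefore about 28 mm higher than reported and about 4 mm to +y. I'll open, go lower in steps while watching the force, and close.

```bash
python3 -m inch '50 0 0 0 0;50 0 0 0 0;50 0 0 0 0;50 0 -4 0 0;50 0 0 -7 0;50 0 0 -7 0;50 0 0 -7 0;50 0 0 0 0' 50;  python3 -m inch '0 0 0 0 0;0 0 0 0 0;0 0 0 0 0;0 0 0 0 0;0 0 0 0 0;0 0 0 0 0' 50
```

```text
time: 4.5
eef_pos: [505.4, 344.7, 104.4]
tool_rot: [[-0.951, 0.311, -0.002], [0.311, 0.951, -0.001], [0.002, -0.002, -1.0]]
contact_force: [-0.7, -0.2, 0.0]
finger_gap: 50.0
finger_force: 0.0
time: 5.25
eef_pos: [506.1, 345.1, 105.7]
tool_rot: [[-0.951, 0.311, 0.0], [0.311, 0.951, -0.0], [-0.0, -0.0, -1.0]]
contact_force: [1.1, -0.5, -1.5]
finger_gap: 0.2
finger_force: 0.0
```

```bash
python3 -m inch '45 0 0 0 0;45 0 0 0 0;45 0 0 0 0;45 0 0 -4 0;45 0 0 -4 0;45 0 0 0 0;45 0 0 0 0' 50;  python3 -m inch '0 0 0 0 0;0 0 0 0 0;0 0 0 0 0;0 0 0 0 0;0 0 0 0 0;0 0 0 0 0' 50
python3 - <<'E'
from h import *
a=cams.get_image("scene")["img"][240:310,155:245,::-1];b=cams.get_image("top")["img"][245:315,130:220,::-1]
cv2.imwrite("pics/m4.png",np.hstack([cv2.resize(x,(400,311),interpolation=2) for x in(a,b)]))
E
```

```text
time: 6.12
eef_pos: [506.1, 345.1, 97.6]
tool_rot: [[-0.951, 0.311, -0.0], [0.311, 0.951, -0.0], [0.0, -0.0, -1.0]]
contact_force: [-0.1, -0.9, 1.5]
finger_gap: 44.8
finger_force: 0.0
time: 6.88
eef_pos: [509.1, 347.9, 102.5]
tool_rot: [[-0.951, 0.31, 0.008], [0.31, 0.951, 0.006], [-0.005, 0.009, -1.0]]
contact_force: [0.4, 3.3, 10.7]
finger_gap: 0.4
finger_force: 8.4
```

View pics/m4.png

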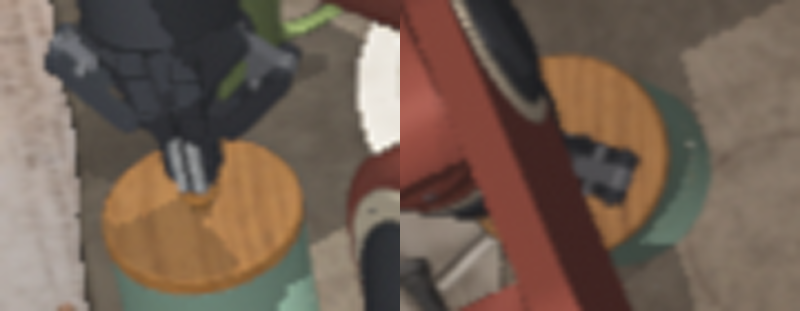

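The closed tips are pressing on the knob top (z=140) at reported z≈102.5, so the true offset is about 37 mm. The knob needs reported z≈88. I'll open, lower and close.

```bash
python3 -m inch '45 0 0 0 0;45 0 0 0 0;45 0 0 0 0;45 0 0 0 0;45 0 0 -4 0;45 0 0 -4 0;45 0 0 -1 0;45 0 0 0 0' 50;  python3 -m inch '0 0 0 0 0;0 0 0 0 0;0 0 0 0 0;0 0 0 0 0;0 0 0 0 0;0 0 0 0 0' 50
```

```text
time: 7.98
eef_pos: [506.0, 345.0, 88.5]
tool_rot: [[-0.951, 0.311, -0.0], [0.311, 0.951, -0.0], [0.0, -0.0, -1.0]]
contact_force: [0.3, 1.1, 0.2]
finger_gap: 44.9
finger_force: 0.0
time: 8.72
eef_pos: [506.6, 345.5, 89.4]
tool_rot: [[-0.951, 0.311, 0.001], [0.311, 0.951, 0.001], [-0.001, 0.001, -1.0]]
contact_force: [1.2, 3.1, 4.0]
finger_gap: 15.8
finger_force: 48.9
```

Gripped (gap 15.8 mm, 49 N). I'll heft slowly with a firmer grip.

```bash
python3 -m inch '0 0 0 0 0;0 0 0 2 0;0 0 0 4 0;0 0 0 6 0;0 0 0 6 0;0 0 0 6 0;0 0 0 6 0;0 0 0 0 0;0 0 0 0 0;0 0 0 0 0' 80; python3 - <<'E'
from h import *
s=bot.read_state();print(s["contact_force"],s["torque"])
a=cams.get_image("scene")["img"][230:340,150:250,::-1];b=cams.get_image("top")["img"][235:345,130:230,::-1]
s=bot.read_state();print(s["contact_force"],s["torque"])
cv2.imwrite("pics/m5.png",np.hstack([cv2.resize(x,(400,440),interpolation=2) for x in(a,b)]))
E
```

```text
time: 9.98
eef_pos: [505.9, 344.9, 118.3]
tool_rot: [[-0.951, 0.311, -0.001], [0.311, 0.951, -0.0], [0.0, -0.0, -1.0]]
contact_force: [0.5, 1.8, -3.1]
finger_gap: 14.2
finger_force: 78.2
[ 0.47090715  1.77425729 -3.12798211] [-0.04044032 -0.01867273  0.05464404]
[-0.09747972 -0.01562326 -2.87674747] [-0.0045843   0.05017456 -0.02317875]
```

View pics/m5.png

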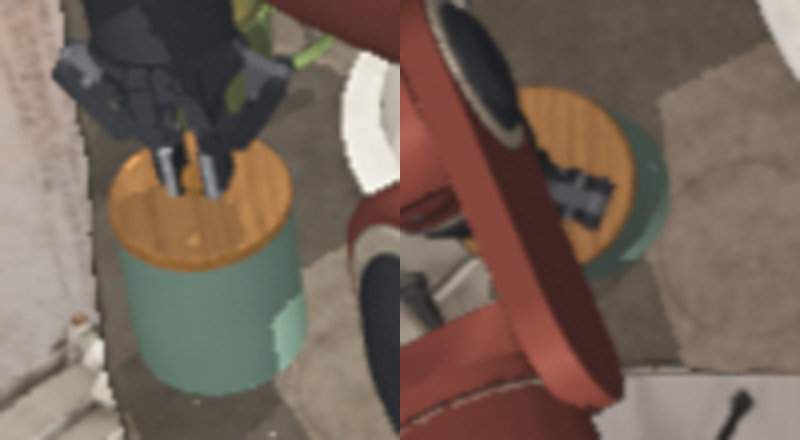

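The canister is held upright, clear of the worktop, at about 2.9 N, so it is a light one. I'll set it back.

```bash
python3 -m inch '0 0 0 0 0;0 0 0 -6 0;0 0 0 -6 0;0 0 0 -6 0;0 0 0 -5 0;0 0 0 -3 0;0 0 0 -2 0;0 0 0 -2 0;0 0 0 0 0;0 0 0 0 0' 80; python3 -m inch '45 0 0 0 0;45 0 0 0 0;45 0 0 0 0;45 0 0 0 0;45 0 0 10 0;45 0 0 30 0;45 0 0 40 0;45 0 0 0 0;45 0 0 0 0'; python3 - <<'E'
from h import *
d=cams.get_image("scene");(e,p),=lids(d,[(201,290)]);print(e,p)
E
```

```text
time: 11.32
eef_pos: [506.6, 345.5, 89.5]
tool_rot: [[-0.951, 0.311, 0.001], [0.311, 0.951, 0.001], [-0.001, 0.001, -1.0]]
contact_force: [0.3, -0.4, -0.1]
finger_gap: 14.1
finger_force: 78.6
time: 12.45
eef_pos: [506.0, 345.0, 168.8]
tool_rot: [[-0.951, 0.311, 0.0], [0.311, 0.951, 0.0], [-0.0, 0.0, -1.0]]
contact_force: [0.1, -0.1, 0.0]
finger_gap: 45.1
finger_force: 0.0
((199.5937957763672, 288.29986572265625), (34.55673599243164, 45.908451080322266), 76.4885025024414) [500.0656389  351.60362468 123.        ]
```

The left canister is back exactly in place. Next, the middle one.

```bash
python3 -m inch '45 -4 -36 0 0;45 -6 -36 0 0;45 -6 -36 0 0;45 -6 -36 0 0;45 -6 -37 0 0;45 -5 -37 0 0;45 -5 -36 0 0;45 0 0 -20 0;45 0 0 -20 0;45 0 0 0 0;45 0 0 0 0' 50; python3 - <<'E'
from h import *
d=cams.get_image("scene");b=cams.get_image("top")
T=np.array(d["world_from_camera"]);c=np.linalg.inv(T)@[469,94,131,1];u,v=c[0]/c[2]*d["fx"]+d["cx"],c[1]/c[2]*d["fy"]+d["cy"];u,v=int(u),int(v);print(u,v)
a=d["img"][v-60:v+50,u-50:u+50,::-1];b=b["img"][242:352,233:333,::-1]
cv2.imwrite("pics/n1.png",np.hstack([cv2.resize(x,(400,440),interpolation=2) for x in(a,b)]))
E
```

```text
time: 13.88
eef_pos: [467.9, 91.6, 128.3]
tool_rot: [[-0.951, 0.31, -0.001], [0.31, 0.951, 0.0], [0.001, -0.0, -1.0]]
contact_force: [0.5, 0.2, 0.8]
finger_gap: 44.5
finger_force: 0.0
313 278
```

View pics/n1.png

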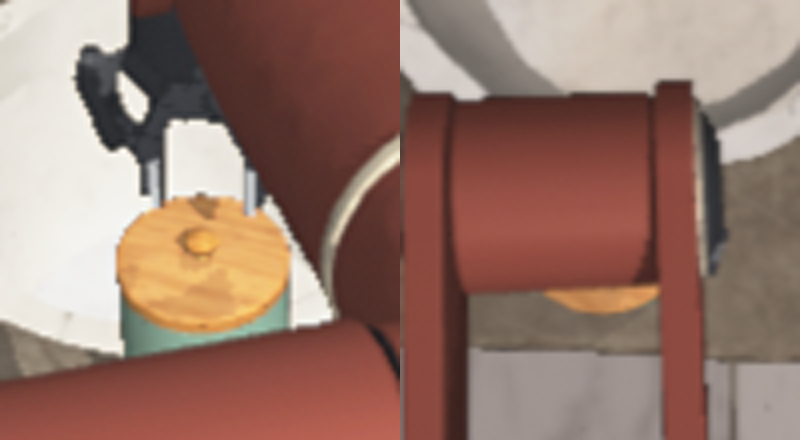

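Scene crop: the fingers (columns 152 and 250) straddle the knob (200,240) symmetrically, and the height gap matches the known offset. I'll descend and grip.

```bash
python3 -m inch '45 0 0 -13 0;45 0 0 -13 0;45 0 0 -8 0;45 0 0 -4 0;45 0 0 -1 0;45 0 0 0 0;45 0 0 0 0' 50;  python3 -m inch '0 0 0 0 0;0 0 0 0 0;0 0 0 0 0;0 0 0 0 0;0 0 0 0 0;0 0 0 0 0' 50
```

```text
time: 14.85
eef_pos: [468.5, 91.1, 90.2]
tool_rot: [[-0.951, 0.311, 0.001], [0.311, 0.951, 0.0], [-0.001, 0.0, -1.0]]
contact_force: [-0.5, -0.4, 0.5]
finger_gap: 45.3
finger_force: 0.0
time: 15.6
eef_pos: [468.6, 91.2, 90.3]
tool_rot: [[-0.951, 0.311, 0.001], [0.311, 0.951, 0.0], [-0.001, 0.001, -1.0]]
contact_force: [1.0, 2.8, 4.3]
finger_gap: 15.4
finger_force: 48.9
```

```bash
python3 -m inch '0 0 0 0 0;0 0 0 2 0;0 0 0 4 0;0 0 0 6 0;0 0 0 6 0;0 0 0 6 0;0 0 0 6 0;0 0 0 0 0;0 0 0 0 0;0 0 0 0 0;0 0 0 0 0;0 0 0 0 0' 80; python3 - <<'E'
from h import *
d=cams.get_image("scene");(e,p),=lids(d,[(313,280)]);print(e,p);print(bot.read_state()["contact_force"])
E
```

```text
time: 17.1
eef_pos: [468.0, 91.1, 119.6]
tool_rot: [[-0.951, 0.311, -0.0], [0.311, 0.951, -0.0], [0.0, -0.0, -1.0]]
contact_force: [0.6, -0.3, -2.8]
finger_gap: 14.1
finger_force: 78.2
((313.7416076660156, 276.0035400390625), (32.247432708740234, 44.01827621459961), 91.61044311523438) [484.87321571  91.64035897 123.        ]
[ 0.32162749  0.51051136 -3.69165145]
```

Also light (about 3 N). I'll set it back and move to the right one.

```bash
python3 -m inch '0 0 0 0 0;0 0 0 -6 0;0 0 0 -6 0;0 0 0 -6 0;0 0 0 -5 0;0 0 0 -3 0;0 0 0 -2 0;0 0 0 -2 0;0 0 0 0 0;0 0 0 0 0' 80; python3 -m inch '45 0 0 0 0;45 0 0 0 0;45 0 0 0 0;45 0 0 0 0;45 0 0 10 0;45 0 0 30 0;45 0 0 40 0;45 0 0 0 0;45 0 0 0 0'; python3 - <<'E'
from h import *
d=cams.get_image("scene");(e,p),=lids(d,[(313,285)]);print(e,p)
E
```

```text
time: 18.4
eef_pos: [468.7, 91.2, 90.4]
tool_rot: [[-0.951, 0.311, 0.001], [0.311, 0.951, 0.0], [-0.001, 0.001, -1.0]]
contact_force: [0.0, 1.4, 0.4]
finger_gap: 13.9
finger_force: 78.5
time: 19.52
eef_pos: [468.1, 91.1, 169.9]
tool_rot: [[-0.951, 0.311, 0.0], [0.311, 0.951, -0.0], [-0.0, 0.0, -1.0]]
contact_force: [0.8, -0.4, -0.4]
finger_gap: 45.4
finger_force: 0.0
((313.2663879394531, 283.9176025390625), (33.90486526489258, 43.71538162231445), 87.4094467163086) [460.83513931  97.12885867 123.        ]
```

```bash
python3 -m inch '45 10 -33 0 0;45 11 -33 0 0;45 11 -33 0 0;45 11 -33 0 0;45 11 -33 0 0;45 11 -33 0 0;45 11 -33 0 0;45 12 -34 0 0;45 0 0 -20 0;45 0 0 -20 0;45 0 0 0 0;45 0 0 0 0' 50; python3 - <<'E'
from h import *
d=cams.get_image("scene");T=np.array(d["world_from_camera"])
c=np.linalg.inv(T)@[557,-171,123,1];u,v=c[0]/c[2]*d["fx"]+d["cx"],c[1]/c[2]*d["fy"]+d["cy"];print(u,v)
try:print(lids(d,[(int(u),int(v))]))
except Exception as x:print(x)
E
```

```text
time: 21.08
eef_pos: [555.9, -173.1, 129.4]
tool_rot: [[-0.951, 0.31, -0.0], [0.31, 0.951, 0.0], [0.001, 0.0, -1.0]]
contact_force: [-0.5, 0.7, 0.2]
finger_gap: 44.9
finger_force: 0.0
413.78304548514757 239.0194054048569
[(((407.0437316894531, 236.93771362304688), (58.713443756103516, 78.16873931884766), 62.61417007446289), array([ 567.55555739, -157.00041741,  123.        ]))]
```

```bash
python3 -m inch '45 0 -1 -13 0;45 0 0 -13 0;45 0 0 -8 0;45 0 0 -4 0;45 0 0 -2 0;45 0 0 0 0;45 0 0 0 0' 50;  python3 -m inch '0 0 0 0 0;0 0 0 0 0;0 0 0 0 0;0 0 0 0 0;0 0 0 0 0;0 0 0 0 0' 50
```

```text
time: 22.0
eef_pos: [556.4, -175.1, 90.2]
tool_rot: [[-0.951, 0.311, 0.001], [0.311, 0.951, -0.0], [-0.001, -0.0, -1.0]]
contact_force: [-0.3, -0.3, 0.5]
finger_gap: 45.0
finger_force: 0.0
time: 22.75
eef_pos: [556.7, -174.9, 90.4]
tool_rot: [[-0.951, 0.311, 0.001], [0.311, 0.951, 0.0], [-0.001, 0.0, -1.0]]
contact_force: [1.0, 3.6, 5.5]
finger_gap: 15.1
finger_force: 48.9
```

```bash
python3 -m inch '0 0 0 0 0;0 0 0 2 0;0 0 0 4 0;0 0 0 6 0;0 0 0 6 0;0 0 0 6 0;0 0 0 6 0;0 0 0 0 0;0 0 0 0 0;0 0 0 0 0;0 0 0 0 0;0 0 0 0 0' 100; python3 -c "
from bench import bot;s=bot.read_state();print(s['contact_force'],s['torque'])"
```

```text
time: 24.25
eef_pos: [556.0, -174.9, 119.6]
tool_rot: [[-0.951, 0.311, -0.0], [0.311, 0.951, 0.0], [0.0, 0.0, -1.0]]
contact_force: [0.4, 0.8, -6.0]
finger_gap: 12.9
finger_force: 97.9
[ 0.38348738  0.82120577 -6.0494829 ] [ 0.01008108  0.02641432 -0.03495107]
```

6 N: the right one is full. I'll set it back gently, then raise it for the final hold.

```bash
python3 -m inch '0 0 0 -6 0;0 0 0 -6 0;0 0 0 -6 0;0 0 0 -5 0;0 0 0 -3 0;0 0 0 -2 0;0 0 0 -2 0;0 0 0 0 0;0 0 0 0 0;0 0 0 0 0' 100; python3 -m inch '0 0 0 2 0;0 0 0 5 0;0 0 0 9 0;0 0 0 10 0;0 0 0 10 0;0 0 0 10 0;0 0 0 10 0;0 0 0 10 0;0 0 0 10 0;0 0 0 10 0;0 0 0 10 0;0 0 0 10 0;0 0 0 10 0;0 0 0 9 0;0 0 0 5 0;0 0 0 2 0;0 0 0 0 0;0 0 0 0 0;0 0 0 0 0;0 0 0 0 0' 100; python3 - <<'E'
from h import *
d=cams.get_image("top");print(*[(e[0],e[1],p.round()) for e,p in lids(d,[(166,281),(284,297)])],sep="\n")
hsv=cv2.cvtColor(d["img"],cv2.COLOR_RGB2HSV);m=cv2.inRange(hsv,(70,60,30),(95,255,200))
print("green side",cv2.boundingRect(cv2.findNonZero(m[220:330,350:450])))
s=bot.read_state();print(s["contact_force"],s["torque"],abs(s["joint_vel"]).max(),s["finger_gap"],s["eef_pos"])
E
```

```text
time: 25.5
eef_pos: [556.8, -175.0, 90.6]
tool_rot: [[-0.951, 0.311, 0.002], [0.311, 0.951, -0.0], [-0.002, 0.0, -1.0]]
contact_force: [0.7, 2.0, -0.9]
finger_gap: 13.2
finger_force: 98.5
time: 28.0
eef_pos: [556.0, -174.9, 221.5]
tool_rot: [[-0.951, 0.311, -0.0], [0.311, 0.951, 0.0], [0.0, 0.0, -1.0]]
contact_force: [-0.8, 0.3, -7.3]
finger_gap: 13.1
finger_force: 98.0
((165.70260620117188, 280.3349304199219), (45.895233154296875, 47.83946228027344), array([506., 349., 123.]))
((283.3960876464844, 296.8952331542969), (46.3768424987793, 47.27570724487305), array([469.,  94., 123.]))
green side (0, 0, 0, 0)
[-0.08584266  0.75489335 -6.40967817] [-0.01215878  0.08705903 -0.02533659] 0.0018930765747783313 13.121834182850597 [ 556.04779164 -174.88233732  221.5392709 ]
```

```bash
python3 -c "
from bench import workorder;print(workorder.close_job())"
```

```text
the job is handed in; nothing more can be done
None
```

Job handed in, verdict not shown: the right canister weighed about 6–7 N against about 3 N for the other two, so I finished holding it up, still and upright, about 13 cm clear, with the left and middle ones back in their places to within a millimetre or so.

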